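# Top up the carrier-plate magazine

### The arm

A 6-joint arm with a two-finger parallel gripper is mounted at the origin on a cart in front of the work surface, level with it; the furniture and walls round the work are solid. World frame = base frame: x ahead of the robot, y to its left, z up, the work surface at z = 0. Lengths are in m, angles in rad, forces in N, time in s.
With the tool pointing down it reaches from about 0.325 to 0.9 m from the base axis. Payload 6.1 kg.
Tool frame: the origin (TCP) lies midway between the tips of the shut fingers; the grasp point (between the pads) lies 19 mm behind it; z points along the fingers, y is the line along which they close (so a half turn about z gives the same grasp; the last joint's range is limited). The gripper opens to 85 mm and grips with 20 to 120 N. Pads are 22 mm wide; open, the fingers measure 114 mm over their backs; the gripper's body (76 mm by 85 mm) begins 54 mm behind the grasp point. The pads swing forward as they close: fully open they stand 13 mm farther back than shut.
Start: joints at [-1.279, 0.22, 1.526, -0, 1.395, -0.126], TCP at [0.254, -0.571, 0.231] pointing down, gripper open.
Joint ranges: [-2.98, 2.98], [-0.91, 2.08], [0.09, 2.57], [-1.24, 4.39], [0.2, 2.65], [-2.68, 2.68]. Speed limits (rad/s): [2.57, 2.57, 3.01, 3.14, 3.14, 3.14].

### API

Orientations are given as [roll, pitch, yaw] about the fixed x, y, z axes, in that order (R = Rz(yaw) Ry(pitch) Rx(roll)).
In Python, from plant import movep, move_l, set_joints, gripper_to, hold, inverse_kinematics, observe, get_image, get_calibration, Unreachable, job_done gives the robot as it stands. Calls block until the motion is done:
- movep(position, orientation): joint-space move of the TCP to a pose.
- move_l(position, feed=0.15, rotation=None, max_force=None): straight line of the TCP; rotation=None keeps the orientation; feed is the mean speed in m/s. With max_force (N) it stops when the force on the tool has changed by that much, and returns True; else False.
- set_joints(angles): joint-space move.
- gripper_to(opening, f_grip=None): finger opening in m; f_grip is the grip in N (None keeps the last); returns when the fingers have stopped.
- hold(seconds).
- inverse_kinematics(position, orientation): joint angles nearest the present ones, or None.
- observe(): the state.
- get_image(name): name is "side" or "top" or "wrist"; returns (picture, depth): 384x512x3 uint8, red, green, blue; 384x512 float32, m along the optical axis (not along the pixel's ray), 0 where there is no reading.
- get_calibration(name): a dict with "intrinsics" (3x3 intrinsics, pixels), "dist_coeffs" ([k1, k2, p1, p2, k3] as OpenCV has them; the pictures are not rectified), "world_from_camera" (4x4, takes a point from camera to world coordinates). Camera axes: x right, y down, z forward; pixel columns grow to the right and rows downward; lengths in m; the calibration is good to about 2 mm. A picture is of the moment at which its call begins: read the wrist's pose just before it. get_calibration takes no time and is no camera call; for the wrist camera it gives the pose at the moment of the call.
A pose or a line that the arm cannot do raises Unreachable and nothing moves.
- job_done(): hands the job in; it is judged then, once.
The state is a dict: "time_s": time; "q": joint angles; "joint_velocities": joint speeds; "joint_torque": joint torques, N m; "eef_pos": TCP position; "tcp_rot": TCP orientation; "ft_force": force on the tool from outside, world axes, zero at the start; "torque": the same for the moment, N m; "opening": finger opening in m; "grasp_force": force on a finger pad.
Only numpy, scipy, OpenCV 4.12 (cv2) and the standard library are available. Lean on these libraries where they do the work, as an engineer would, in place of code of your own. Each camera call takes 0.05 s, during which the arm holds its last target. There are 200 camera calls.

### The job

Put the loose carrier plate with blue ends flat and squarely on top of the pile of blue-ended plates in the grey magazine, between its two guide posts. Nobody knows how high the pile stands just now, so lower the plate gently until you feel it touch the pile, and only then let it go. Leave the orange-ended plate where it lies.

Things in the scene. Friction and masses are not known exactly. Their poses are not given: they have to be found in the camera images.
- blue_plate: the plate to be added: flat aluminium carrier plate, 110 (x) x 50 (y) x 10 (z) mm, 0.1 to 0.15 kg, with five shallow dark pockets along its middle and blue ends, lying flat on the bench; origin at the centre of its underside, x along its length, z up. Grip it across its 50 mm width.
- orange_plate: a plate of the same shape and size with orange ends, lying on the bench, to be left alone; origin at the centre of its underside, x along its length
- magazine: fixed grey block 180 (x) x 80 x 40 mm, origin at the centre of its underside, z up. Out of a well in its top's centre stands a level pile of blue-ended plates, aligned with it; the pile's top is 45 to 71 mm above the origin, unreported, and firm (to 100 N). Two 12 mm guide posts at x = +-78 mm, y = 0, end 90 mm above the origin (144 mm between them). The pile's long sides are open.
Things that resemble listed ones, but are neither listed nor needed, are in the scene too. What is shaped like the blue_plate but yellow is not meant.

How it is judged:
On the way:
1. the blue-ended plate, still held in the fingers, touches the top of the pile (contact force between blue_plate and magazine above 0.5 N and contact force between the fingers and blue_plate above 1 N and z of blue_plate in the frame of magazine above 0.042 m and horizontal distance between blue_plate and magazine below 0.02 m), for 0.1 s.
At the end, for the whole second after the job is handed in: the blue-ended plate rests, released and still, on top of the pile in the magazine, its centre within 15 mm of the vertical line through the centre of the magazine, its length within 10 degrees of the magazine's length, flat within 6 degrees; the orange-ended plate lies within 20 mm of where it was (horizontal distance between blue_plate and magazine below 0.015 m and angle between the x axis of blue_plate and the x axis of magazine, either way round below 0.175 rad and angle between blue_plate's own z axis and vertical below 0.1 rad and contact force between blue_plate and magazine above 0.3 N and z of blue_plate in the frame of magazine between 0.042 and 0.074 m and linear speed of blue_plate below 0.02 m/s and distance of orange_plate from where it was at the start of the episode below 0.02 m); the robot touches nothing.
It fails at once if the plate is pressed on the pile or the magazine with more than 50 N (contact force between blue_plate and magazine above 50 N).
It fails at once if the orange-ended plate is moved by more than 20 mm (distance of orange_plate from where it was at the start of the episode above 0.02 m).
It also fails if it takes over 43 s, if anything falls off the work surface, if the arm or the gripper's body presses on something with over 40 N, if the wrist force passes 120 N, or if a joint passes its speed limit or range.

## Working session

There is one attempt and no reset: what is moved stays moved. The work goes in short steps, each a Python script; the robot and the scene stay as the last script left them, time stands still between calls to the robot, and variables do not carry over. Pictures are saved under pics/ and viewed, at most 10 in all, crops included, and the job is handed in when it is done.

```bash
mkdir -p pics && python3 - <<'E'
from plant import *
import cv2,numpy as np
for n in("top","side"):
    im,d=get_image(n);cv2.imwrite(f"pics/{n}0.png",im[:,:,::-1]);np.save(f"pics/{n}0.npy",d);np.save(f"pics/{n}0i.npy",im)
    c=get_calibration(n);print(n,c,(d>0).mean())
print(observe())
E
```

```text
top {'intrinsics': array([[434.01542549,   0.        , 254.70640323],
       [  0.        , 434.01542549, 198.61699089],
       [  0.        ,   0.        ,   1.        ]]), 'dist_coeffs': array([-0.09320767,  0.        ,  0.        ,  0.        ,  0.        ]), 'world_from_camera': array([[-0.00321942, -0.99651775,  0.08331875,  0.3513089 ],
       [-0.99995416,  0.00395944,  0.00871816, -0.04569839],
       [-0.0090177 , -0.08328687, -0.99648481,  1.15901598],
       [ 0.        ,  0.        ,  0.        ,  1.        ]])} 0.9958648681640625
side {'intrinsics': array([[463.97336026,   0.        , 258.65928712],
       [  0.        , 463.97336026, 196.06493551],
       [  0.        ,   0.        ,   1.        ]]), 'dist_coeffs': array([-0.13821719,  0.        ,  0.        ,  0.        ,  0.        ]), 'world_from_camera': array([[-0.9937169 , -0.02819703,  0.1083127 ,  0.31988575],
       [-0.10981387,  0.43261141, -0.89486774,  1.11568754],
       [-0.0216247 , -0.90113944, -0.4329897 ,  0.59153365],
       [ 0.        ,  0.        ,  0.        ,  1.        ]])} 0.9962259928385416
{'time_s': 0.1, 'q': array([-1.27911586e+00,  2.21171264e-01,  1.52748111e+00, -1.90783744e-05,
        1.39471416e+00, -1.26073962e-01]), 'joint_velocities': array([-0.0010243 , -0.00178557, -0.00228755,  0.00025021, -0.00127104,
        0.00056293]), 'joint_torque': array([ 4.33094847e-04, -4.98245108e+01, -3.90547299e+01, -2.62967359e-05,
        5.65783703e-03,  2.33412329e-06]), 'eef_pos': array([ 0.25341623, -0.57072435,  0.23030203]), 'tcp_rot': array([-3.13983048e+00, -2.04420467e-04,  4.17757603e-01]), 'ft_force': array([-0.12372308,  0.18905677, -0.30450009]), 'torque': array([ 0.01978091, -0.0113877 , -0.00855331]), 'grasp_force': 0.0, 'opening': 0.08526852804436637}
```

View pics/top0.png

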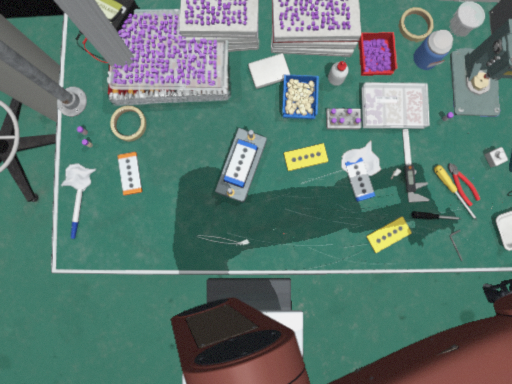

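View pics/side0.png

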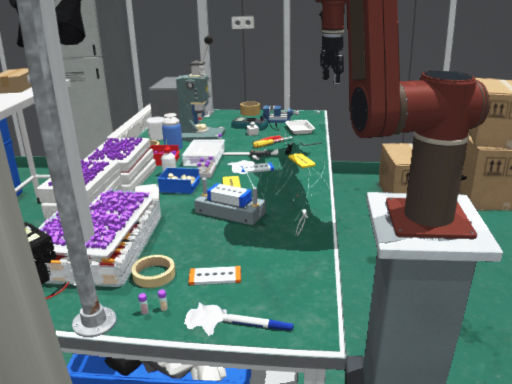

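The top view shows the blue plate at about (358,175) with white tissue at its far end, the magazine at (241,165), the orange plate at (130,173) and yellow decoys at (306,157) and (389,235). Next I'll convert these to positions and take closer looks with the wrist camera.

```bash
cat > h.py <<'E'
from plant import *
import cv2,numpy as np
def world(px,depth,c):
    """pixels Nx2, depths N -> world Nx3"""
    px=np.asarray(px,float).reshape(-1,1,2)
    n=cv2.undistortPoints(px,c["intrinsics"],c["dist_coeffs"]).reshape(-1,2)
    p=np.c_[n,np.ones(len(n))]*np.asarray(depth,float).reshape(-1,1)
    T=c["world_from_camera"];return p@T[:3,:3].T+T[:3,3]
def onplane(px,z,c):
    T=c["world_from_camera"];a=world(px,np.ones(len(px)),c)-T[:3,3]
    return T[:3,3]+a*((z-T[2,3])/a[:,2])[:,None]
def snap(n,f):
    c=get_calibration(n);im,d=get_image(n)
    cv2.imwrite(f"pics/{f}.png",im[:,:,::-1]);np.savez(f"pics/{f}.npz",im=im,d=d,**c);return im,d,c
def cloud(d,c):
    v,u=np.mgrid[:384,:512];return world(np.c_[u.ravel(),v.ravel()],d.ravel(),c).reshape(384,512,3)
def blue(im):
    h=cv2.cvtColor(im,cv2.COLOR_RGB2HSV);return (h[...,0]>100)&(h[...,0]<122)&(h[...,1]>130)&(h[...,2]>50)
E
python3 - <<'E'
from h import *
c=get_calibration("top");d=np.load("pics/top0.npy");im=np.load("pics/top0i.npy")
W=cloud(d,c)
for n,p in dict(blue=(360,178),tissue=(372,160),mag=(241,163),magtop=(222,190),orange=(130,173),yel=(306,157),post1=(251,135)).items():
    print(n,W[p[1],p[0]].round(3))
n,l,s,ce=cv2.connectedComponentsWithStats(blue(im).astype(np.uint8))
for i in range(1,n):
    if s[i,4]>15 and 200<ce[i][0]<400 and 120<ce[i][1]<220: print(ce[i],s[i,4],np.median(W[l==i],0).round(3))
cv2.imwrite("pics/crop.png",cv2.resize(im[130:220,210:420,::-1],None,fx=3.8,fy=3.8,interpolation=cv2.INTER_CUBIC))
E
```

```text
blue [ 0.502 -0.318  0.008]
tissue [ 0.55  -0.351  0.014]
mag [ 0.534 -0.001  0.065]
magtop [0.468 0.049 0.036]
orange [0.518 0.301 0.01 ]
yel [ 0.559 -0.173  0.012]
post1 [ 0.604 -0.027  0.076]
[247.15068493 144.        ] 73 [ 0.582 -0.017  0.069]
[233.43877551 181.23469388] 98 [0.488 0.017 0.068]
[365.25       196.85526316] 76 [ 0.451 -0.33   0.009]
```

View pics/crop.png

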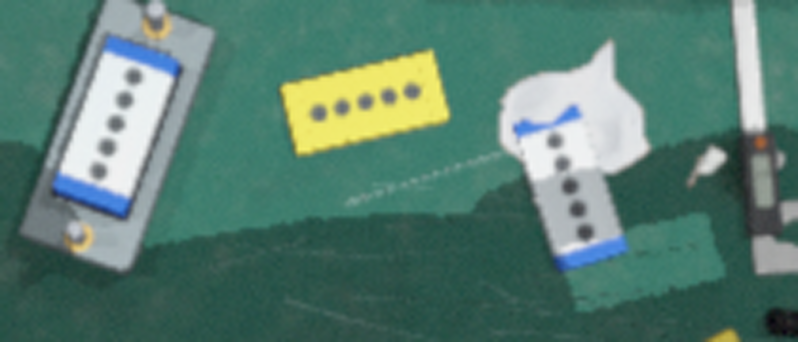

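The crop confirms this: the blue plate runs from its near end at crop (592,252) to its far end at (547,122). Tissue covers part of the far end. The magazine is clear, with its pile between the posts. I'll look from the wrist over the plate next.

```bash
python3 - <<'E'
from h import *
print(get_calibration("wrist")["world_from_camera"][:3,3]-observe()["eef_pos"])
movep([0.44,-0.31,0.24],[np.pi,0,0.27])
c=get_calibration("wrist");print(c["world_from_camera"].round(3),observe()["time_s"])
im,d,c=snap("wrist","w1")
W=cloud(d,c);n,l,s,ce=cv2.connectedComponentsWithStats(blue(im).astype(np.uint8))
for i in range(1,n):
    if s[i,4]>60: print(ce[i],s[i],np.median(W[l==i],0).round(4))
E
```

```text
[0.07415448 0.03163264 0.1421979 ]
[[ 0.266 -0.915 -0.304  0.518]
 [-0.964 -0.252 -0.084 -0.29 ]
 [ 0.     0.315 -0.949  0.382]
 [ 0.     0.     0.     1.   ]] 1.3167
[275.8255814  70.3875969] [256  65  42  11 258] [ 0.546  -0.3005  0.01  ]
[276.98533724 152.51319648] [258 148  39  10 341] [ 0.4529 -0.3309  0.0097]
```

View pics/w1.png

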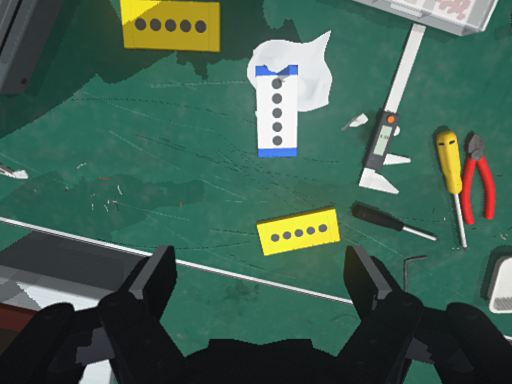

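The wrist view shows the plate's ends at (276,70) and (277,152), with tissue just touching the far end and the plate's sides free for the fingers. I'll fit the pose from the pockets, then measure the magazine with the wrist camera before grasping.

```bash
cat >> h.py <<'E'
def pockets(im,box,z,c):
    """centre, yaw of a plate from its 5 dark pockets in box=(u0,v0,u1,v1), on plane z"""
    u0,v0,u1,v1=box;g=cv2.cvtColor(im,cv2.COLOR_RGB2GRAY)[v0:v1,u0:u1]
    n,l,s,ce=cv2.connectedComponentsWithStats((g<130).astype(np.uint8))
    k=[i for i in range(1,n) if 15<s[i,4]<400 and 0.6<s[i,2]/s[i,3]<1.7]
    P=onplane(ce[k]+[u0,v0],z,c)[:,:2];o=P.mean(0);dv=np.linalg.svd(P-o)[2][0];dv*=np.sign(dv[0])
    t=np.sort((P-o)@dv);return o,np.arctan2(dv[1],dv[0]),np.diff(t)
E
python3 - <<'E'
from h import *
f=np.load("pics/w1.npz");c={k:f[k] for k in("intrinsics","dist_coeffs","world_from_camera")}
print("wrist",pockets(f["im"],(261,76,296,147),.0095,c))
W=cloud(f["d"],c);im=f["im"]
m=np.zeros((384,512),bool);m[76:147,250:305]=1
g=im.min(2)>150;p=W[m&g][:,:];print("plate z",np.median(p[:,2]))
# bench beside
print("bench",np.median(W[100:140,215:245,2]),np.median(W[110:140,310:330,2]))
movep([0.455,-0.03,0.26],[np.pi,0,-0.35])
im,d,c=snap("wrist","w2");print(observe()["time_s"])
W=cloud(d,c);n,l,s,ce=cv2.connectedComponentsWithStats(blue(im).astype(np.uint8))
for i in range(1,n):
    if s[i,4]>60: print(ce[i],s[i],np.median(W[l==i],0).round(4))
E
```

```text
wrist (array([ 0.50064843, -0.31672125]), np.float64(0.29247073068457385), array([0.0170527 , 0.01691728, 0.01714533, 0.01711704]))
plate z 0.00934685652533565
bench 0.0011983031807152045 0.0010442005196649173
2.5
[440.21395349  12.52093023] [427   0  36  25 215] [ 0.5434 -0.2877  0.0099]
[205.41240876  59.09306569] [181  54  50  13 548] [ 0.5822 -0.0179  0.069 ]
[481.7084399   77.67007673] [460  61  43  32 391] [ 0.4524 -0.3298  0.0097]
[209.70852018 152.39461883] [187 146  46  12 446] [0.4892 0.0169 0.0689]
[  4.40957447 307.65425532] [  0 293  13  26 188] [0.3607 0.4493 0.0113]
```

View pics/w2.png

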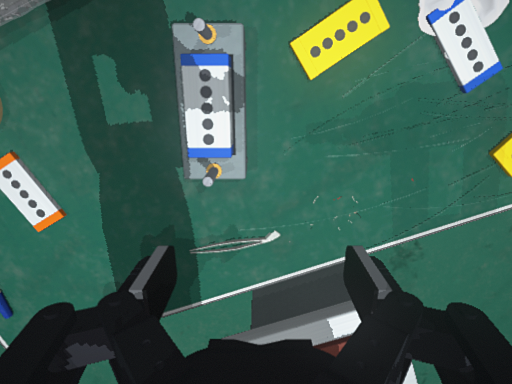

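The pile's top is at about z=0.069 from both cameras, its centre about (0.536,-0.001) and its yaw about -0.358. The plate is at (0.500,-0.316), yaw 0.292, top about 0.0095, which matches its stated 10 mm thickness. Time to grasp.

```bash
python3 - <<'E'
from h import *
f=np.load("pics/w2.npz");c={k:f[k] for k in("intrinsics","dist_coeffs","world_from_camera")}
print("pile",pockets(f["im"],(186,68,226,144),.069,c))
x,y,a=0.5003,-0.3163,0.2925
gripper_to(0.070,40)
movep([x,y,0.08],[np.pi,0,a])
print(move_l([x,y,-0.002],feed=0.05,max_force=8),observe()["eef_pos"],observe()["ft_force"])
gripper_to(0.0,40)
s=observe();print(s["opening"],s["grasp_force"],s["ft_force"],s["eef_pos"],s["time_s"])
move_l([x,y,0.17],feed=0.1)
s=observe();print(s["opening"],s["grasp_force"],s["ft_force"],s["eef_pos"],s["time_s"])
snap("wrist","w3")
E
```

```text
pile (array([0.53638156, 0.00070493]), np.float64(-0.3459423358731788), array([0.01694341, 0.01707677, 0.01695135, 0.01651394]))
False [ 0.50052945 -0.31649732 -0.00163479] [-1.00615562 -0.37525108 -0.33121774]
0.0488292577765943 42.44430720806122 [-0.5199559  -0.64018661  3.64507412] [ 0.50071264 -0.31664257 -0.00141605] 6.2
0.04893916401242897 41.973833441734314 [-0.30520731 -0.21169479 -0.91259893] [ 0.49996639 -0.31600168  0.16918514] 8.0667
```

View pics/w3.png

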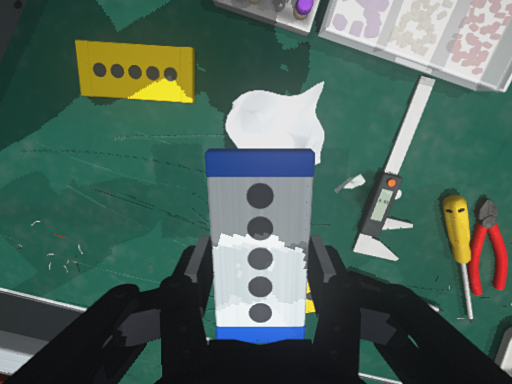

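The plate is held straight and level between the fingers, with pockets in column 260 at rows 196 to 313. I'll measure its offset in the grip, then carry it over the pile and check there before lowering.

```bash
cat > off.py <<'E'
from h import *
f=np.load("pics/w3.npz");c={k:f[k] for k in("intrinsics","dist_coeffs","world_from_camera")}
px=[(260,196),(260,230),(260,259),(260,287),(260,313)]
W=cloud(f["d"],c);print("plate z",W[175,220:300,2].mean(),W[240,225:245,2].mean(),W[300,225:245,2].mean())
P=onplane(px,.1805,c);t=np.array([.49997,-.3160]);a=.2925
o=P[:,:2].mean(0)-t;R=np.array([[np.cos(a),np.sin(a)],[-np.sin(a),np.cos(a)]])
off=R@o;dv=P[0]-P[-1];da=np.arctan2(dv[1],dv[0])-a;print("off",off,"dyaw",da,"len",np.linalg.norm(dv))
E
python3 - <<'E'
from off import *
a=-0.350-da if abs(da)<.05 else -0.35
R=np.array([[np.cos(a),-np.sin(a)],[np.sin(a),np.cos(a)]])
off=np.array([off[0],0]) # fingers centre the width
t=np.array([.5360,.0002])-R@off;print(t,a)
movep([t[0],t[1],.17],[np.pi,0,a])
s=observe();print(s["opening"],s["grasp_force"],s["eef_pos"],s["tcp_rot"],s["time_s"])
np.save("t.npy",[*t,a]);snap("top","t4");im,_,_=snap("side","s4")
cv2.imwrite("pics/s4c.png",cv2.resize(im[120:250,150:320,::-1],None,fx=4,fy=4))
E
```

```text
plate z 0.18032641279638292 0.18672487842131527 0.18037989540171145
off [-5.78230402e-05 -9.91776573e-04] dyaw -0.0003354094393217544 len 0.06806320829603456
[5.36054324e-01 1.80190826e-04] -0.3496645905606782
0.04870951490603364 41.97397828102112 [ 5.36234714e-01 -4.20986563e-04  1.70047547e-01] [ 3.14124177e+00 -3.71607922e-04 -3.49246297e-01] 9.325
```

View pics/s4c.png

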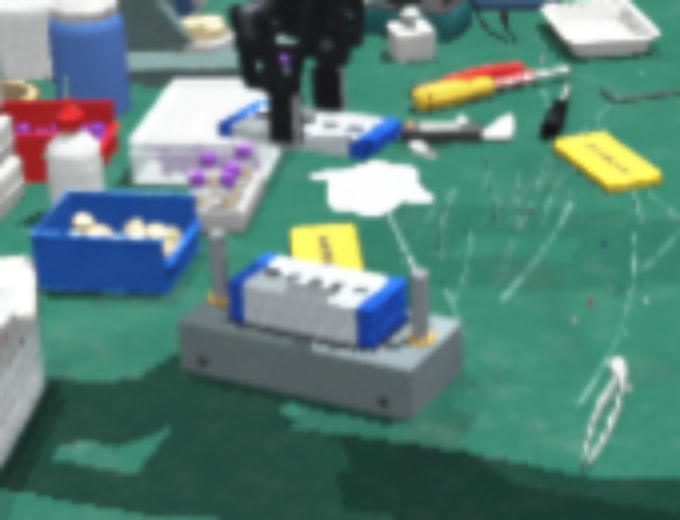

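The side view shows the held plate parallel to the pile and clear above the posts. Offset in the grip is about 0 and the 68 mm pocket span matches. I'll lower it until it touches, expecting TCP z of about 0.068.

```bash
python3 - <<'E'
from h import *
x,y,a=np.load("t.npy")
print(move_l([x,y,.085],feed=.06,max_force=8))
s=observe();print(s["eef_pos"],s["ft_force"])
hit=move_l([x,y,.040],feed=.012,max_force=5)
s=observe();print(hit,s["eef_pos"],s["ft_force"],s["time_s"])
hold(.4);s=observe();print(s["eef_pos"],s["ft_force"],s["grasp_force"])
im,_,_=snap("side","s5")
cv2.imwrite("pics/s5c.png",cv2.resize(im[120:250,150:320,::-1],None,fx=4,fy=4))
E
```

```text
False
[5.36431425e-01 1.39950079e-04 8.54576237e-02] [-0.13134626 -0.09955561 -1.16823561]
True [5.36063447e-01 1.69385986e-04 6.76923011e-02] [-0.46370599 -0.23270922  4.21348982] 12.7333
[5.36064627e-01 1.76020076e-04 6.76943677e-02] [-0.0294353   0.44259594  5.58877979] 42.66399800777435
```

View pics/s5c.png

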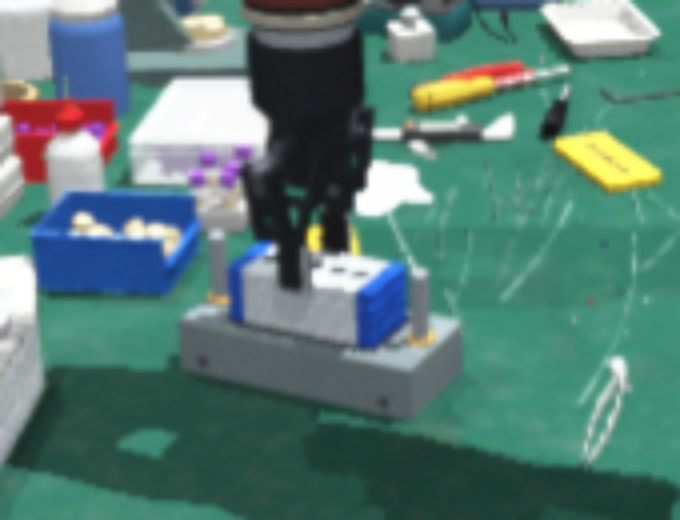

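Contact was felt at TCP z=0.0677, as predicted, with about 6 N held. The view shows the plate on the pile between the posts. Releasing and checking.

```bash
python3 - <<'E'
from h import *
x,y,a=np.load("t.npy")
gripper_to(.085);hold(.2)
move_l([x,y,.17],feed=.1)
movep([x-.08*np.cos(a),y-.08*np.sin(a),.26],[np.pi,0,a])
im,d,c=snap("wrist","w6");s=observe();print(s["opening"],s["ft_force"],s["time_s"])
W=cloud(d,c);n,l,st,ce=cv2.connectedComponentsWithStats(blue(im).astype(np.uint8))
for i in range(1,n):
    if st[i,4]>60: print(ce[i],np.median(W[l==i],0).round(4))
E
```

```text
0.08508975764770227 [ 0.37873233  0.49783572 -0.5549801 ] 15.6167
[259.45923461  41.51081531] [ 0.5828 -0.0171  0.0791]
[259.54901961 140.49019608] [0.4903 0.0163 0.0789]
[ 33.33333333 298.72826087] [0.3679 0.4496 0.0129]
```

View pics/w6.png

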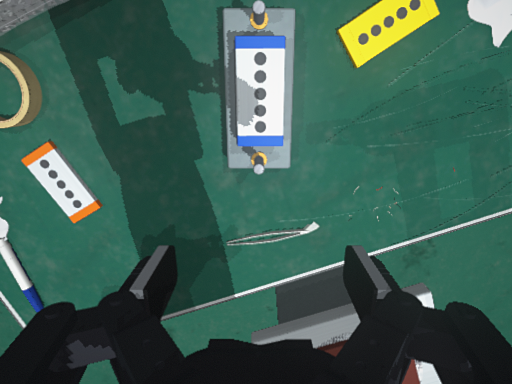

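The plate lies flat on the pile, with its ends at (259,41) and (260,140). Its top is at 0.079, 10 mm higher than the pile was, and it is centred and square between the posts. The orange plate is untouched at (61,182).

```bash
python3 -c "
from plant import *
print(job_done())"
```

```text
the job is handed in; nothing more can be done
None
```

The blue-ended plate was lowered until it touched the pile at about 6 N, then released, and it lies flat, centred and square between the posts; I never went near the orange plate, and the job was handed in at about 16 s.

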